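Lock the feed pot into the bird table

ROBOT

A 7-joint arm with a two-finger parallel gripper is mounted at the origin on the work surface. World frame = base frame: x ahead of the robot, y to its left, z up, the work surface at z = 0. Lengths are in m, angles in rad, forces in N, time in s.
With the tool pointing down it reaches from about 0.35 to 0.9 m from the base axis. Payload 8.1 kg.
Tool frame: the origin (TCP) lies on the mounting face of the last link; the fingertips stand 173 mm ahead of it and the grasp point (between the pads) lies 155 mm ahead of it; z points along the fingers, y is the line along which they close (so a half turn about z gives the same grasp; the last joint's range is limited). The gripper opens to 85 mm and grips with 20 to 120 N. Pads are 22 mm wide; open, the fingers measure 114 mm over their backs; the gripper's body (76 mm by 85 mm) begins 54 mm behind the grasp point. The pads swing forward as they close: fully open they stand 13 mm farther back than shut.
Start: joints at [1.138, 0.434, 0.025, 1.573, -0.012, 1.134, -0.075], TCP at [0.202, -0.591, 0.405] pointing down, gripper open.
Joint ranges: [-2.62, 2.62], [-0.44, 2.09], [-1.27, 1.32], [0.08, 2.57], [-1.32, 4.46], [0.12, 2], [-2.74, 2.74]. Speed limits (rad/s): [2.22, 2.22, 3.01, 3.01, 3.14, 3.14, 3.14].

INTERFACE

Orientations are given as a rotation vector (axis times angle).
In Python, from bench import env gives the robot as it stands.
- The arm moves only by the shell command python3 -m crank 'ROWS' [FORCE]. ROWS is a JSON object of lists of equal length, an entry for each row: "fingers": the finger opening in mm, from 0 to 85.4; "slide": the shift along the tool's x, y, z in mm, a list of three; "roll": the turn about the tool's z in rad. In form: {"fingers": [fingers, ...], "slide": [[x, y, z], ...], "roll": [roll, ...]}. A call has 1 to 10 rows; each row is the pose to reach, as a shift and turn from the pose commanded when the call began, along the tool's axes at that moment; what a row does not reach only later rows make up. A row lasts 1/12 s, in which the tool goes at most 41.7 mm and 7.16 degrees, less where a joint would pass 70% of its speed; a pose out of reach is approached as far as the arm can. A call with a gripper value outside its range is refused whole. The fingers move at their own pace and stop on an object; FORCE is the grip in N (left out, the last holds). Time passes only in rows, so rows that repeat a pose let the fingers close. It gives the time, the measured TCP pose, the force, the opening and the grip force at its end, in the units of the state.
- env.sense(): the state, without advancing time (a new reading comes with each control period).
- env.grab_frame(name): name is "scene" or "top" or "wrist"; returns (picture, depth): 480x640x3 uint8, red, green, blue; 480x640 float32, m along the optical axis (not along the pixel's ray), 0 where there is no reading.
- env.camera_params(name): a dict with "intrinsics" (3x3 intrinsics, pixels), "world_from_camera" (4x4, takes a point from camera to world coordinates). Camera axes: x right, y down, z forward; pixel columns grow to the right and rows downward; lengths in m; the calibration is good to about 2 mm. A picture is of the moment at which its call begins: read the wrist's pose just before it. camera_params takes no time and is no camera call; for the wrist camera it gives the pose at the moment of the call.
- env.job_done(): hands the job in; it is judged then, once.
The state is a dict: "clock": time; "joint_pos": joint angles; "joint_velocities": joint speeds; "joint_torque": joint torques, N m; "position": TCP position; "ee_rot": TCP orientation; "ft_force": force on the tool from outside, world axes, zero at the start; "ft_torque": the same for the moment, N m; "width": opening from 0.0 (shut) to 1.0 (fully open); "grip_force": force on a finger pad.
Only numpy, scipy, OpenCV 4.12 (cv2) and the standard library are available. Lean on these libraries where they do the work, as an engineer would, in place of code of your own. Each camera call takes 0.05 s, during which the arm holds its last target. There are 200 camera calls.

TASK

On the bird table, slide the lidded feed pot along its channel, without lifting or tipping it, until it stands against the cleat at the clamp end. Then push the clamp lever over and down onto the pot's lid until it snaps home and stays shut by itself, holding the pot, and leave everything else on the counter and the bird table where it stands.

Things in the scene. Friction and masses are not known exactly. Their poses are not given: they have to be found in the camera images.
- deck: Fixed wooden bird table without its roof boards; board 260 (x) x 520 (y) x 20 mm. Origin: centre of the underside, on the counter. Its -x long side faces the robot (yaw up to 0.25 rad). A channel for the pot runs along its y at x = 0: two rails 10 mm high, inner faces 78 mm apart, y = -165 to +95 mm, ending at a cleat 12 mm high whose face is at y = +92.5 mm.
- nest (a point): Centre of the burnt-in ring on the deck's top (20 mm above the counter) where the pot must stand: under the clamp, deck frame (0, 60, 20) mm. A pot touching the cleat stands level with it along y; the channel leaves it 6.5 mm either way in x. Axes as the deck's.
- beam_mid (a point): Middle of the underside of the ridge beam, at deck (-10, 0, 300) mm. The beam runs along y straight above channel and lever, 40 mm wide (deck x = -30 to +10), on 30 mm square posts at deck y = -242 and +242 mm, so the gripper must come in under it, tilted.
- pot: Loose squat round metal pot with a flat lid, diameter 65 mm, height 45 mm, 0.4 to 0.8 kg. Origin: centre of its underside. It starts in the channel, 100 to 165 mm from the nest on its -y side.
- clamp (a joint): Clamp lever angle in rad: 0 = open, almost upright (as it starts, to 0.08); 1.35 = level, its pad on the lid of a pot in the nest (shut). An over-centre spring strut pushes it back open at all angles below about 1.15 (up to 8 N at the grip) and holds it shut beyond that; with no pot under it it goes on to 1.47.
- clamp_hinge (a point): The lever's hinge, deck (0, 136, 78) mm, axis along the deck's x, between cheeks up to 92 mm above the counter, on a block 56 (x) x 84 (y) mm. This frame turns with the lever, which runs 136 mm from here along this frame's -y; its +z is the normal of the lever's back: on top when shut, facing the deck's +y when open.
- clamp_grip (a point): On the back of the lever's wooden grip, 105 mm from the hinge; the grip is 22 mm wide, 16 mm thick and 52 mm long (84 to 136 mm from the hinge). Axes turn with the lever as for clamp_hinge.
- clamp_pad (a point): Centre of the underside of the round rubber pad (diameter 18 mm), 76 mm from the hinge; presses on the pot's lid when shut.
- seed_cake: Bystander: pressed seed block 50 x 80 x 40 mm on the deck behind the channel. Origin: centre of underside.
- dish: Bystander: small terracotta bowl, diameter 72 mm, height 30 mm, on the deck behind the channel. Origin: centre of underside.
- birdhouse: Bystander: small wooden birdhouse, 100 x 100 mm, about 165 mm high, on the counter. Origin: centre of underside.
- jar: Bystander: glass jar, diameter 72 mm, height 100 mm, on the counter. Origin: centre of underside.
- carton: Bystander: cardboard box 90 x 130 x 70 mm on the counter. Origin: centre of underside.
- brush: Bystander: hand brush lying on the counter.
- tin: Bystander: steel tin, diameter 76 mm, height 60 mm, on the counter. Origin: centre of underside.
There are look-alikes about, which are no part of the job. What is shaped like the pot but purple or turquoise is not meant.

How it is judged:
By the outcome, as a careful person would: the job done as asked, in the order asked, and still so for the second after the job is handed in, with the robot touching nothing.
It also fails if it takes over 45 s, if anything falls off the work surface, if the arm or the gripper's body presses on something with over 40 N, if the wrist force passes 120 N, or if a joint passes its speed limit or range.

## Working session

There is one attempt and no reset: what is moved stays moved. The work goes in short steps, Python scripts to look and compute and a shell command to move; the robot and the scene stay as the last step left them, time stands still between calls to the robot, and variables do not carry over. Pictures are saved under pics/ and viewed, at most 10 in all, crops included, and the job is handed in when it is done.

```bash
ls; mkdir -p pics; python3 - <<'E'
from bench import env
import cv2,numpy as np
s=env.sense();print({k:np.round(v,3).tolist() for k,v in s.items()})
for n in("scene","top"):
    p,d=env.grab_frame(n);cv2.imwrite(f"pics/{n}0.png",p[:,:,::-1]);np.save(f"pics/{n}0.npy",d)
    c=env.camera_params(n);print(n,np.round(c["intrinsics"],1).tolist(),np.round(c["world_from_camera"],3).tolist())
E
```

```text
pics
{'clock': 0.0, 'joint_pos': [1.138, 0.435, 0.025, 1.574, -0.012, 1.134, -0.075], 'joint_velocities': [-0.001, 0.002, -0.001, 0.001, -0.001, -0.002, 0.001], 'joint_torque': [-0.001, -67.046, 1.024, -31.621, 0.015, 0.012, -0.0], 'position': [0.202, -0.591, 0.404], 'ee_rot': [-3.097, -0.515, 0.001], 'ft_force': [0.032, -0.941, -0.189], 'ft_torque': [-0.002, 0.01, -0.02], 'grip_force': 0.0, 'width': 0.999}
scene [[534.7, 0.0, 325.3], [0.0, 534.7, 232.4], [0.0, 0.0, 1.0]] [[0.851, 0.32, -0.416, 1.094], [0.524, -0.488, 0.698, -0.91], [0.02, -0.812, -0.583, 0.959], [0.0, 0.0, 0.0, 1.0]]
top [[540.8, 0.0, 321.8], [0.0, 540.8, 233.9], [0.0, 0.0, 1.0]] [[0.007, -0.998, 0.065, 0.465], [-1.0, -0.006, 0.006, -0.012], [-0.005, -0.065, -0.998, 1.872], [0.0, 0.0, 0.0, 1.0]]
```

View pics/scene0.png

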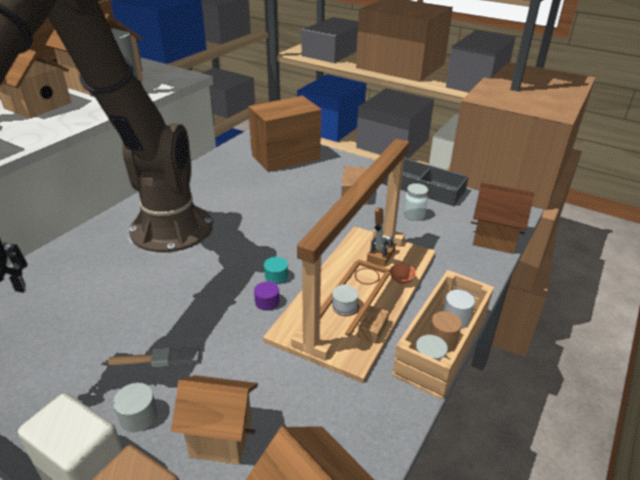

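View pics/top0.png

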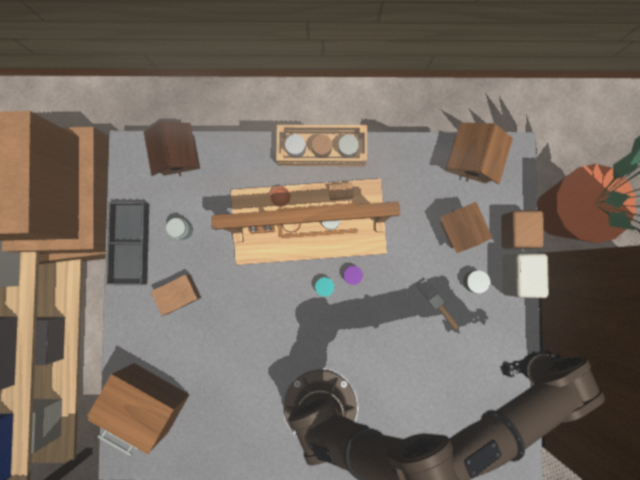

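The scene view shows the grey pot at about (345,298) in the channel, the lever upright at (380,235), the cake and dish behind, and turquoise and purple look-alikes at (276,270) and (266,295). In the top view the deck spans columns 232–386 and rows 180–263, with the beam over the channel. Next I'll fit the deck and pot from the depth images.

```bash
cat > h.py <<'E'
import numpy as np, cv2
from bench import env
from scipy.spatial.transform import Rotation as R
def world(cam,d,params=None):
    c=params or env.camera_params(cam);K=np.array(c["intrinsics"]);T=np.array(c["world_from_camera"])
    v,u=np.mgrid[:480,:640];P=np.stack([(u-K[0,2])/K[0,0]*d,(v-K[1,2])/K[1,1]*d,d],-1)
    W=P@T[:3,:3].T+T[:3,3];W[d==0]=np.nan;return W
def st():
    s=env.sense();r=R.from_rotvec(s["ee_rot"]).as_matrix()
    print("t",round(float(s["clock"]),2),"pos",np.round(s["position"],4),"\nR",np.round(r,3).tolist(),"\nq",np.round(s["joint_pos"],3),"F",np.round(s["ft_force"],1),"w",round(float(s["width"]),2));return s,r
E
python3 - <<'E'
from h import *
for n in("scene","top"):
    im=cv2.imread(f"pics/{n}0.png");hsv=cv2.cvtColor(im,cv2.COLOR_BGR2HSV);W=world(n,np.load(f"pics/{n}0.npy"))
    X,Y,Z=W[...,0],W[...,1],W[...,2]
    reg=(X>.35)&(X<.85)&(abs(Y)<.4)
    m=reg&(Z>.012)&(Z<.027)&(hsv[...,1]>70)&(hsv[...,0]<30)
    m=cv2.morphologyEx(m.astype(np.uint8),cv2.MORPH_OPEN,np.ones((3,3)))
    k,l,s,c=cv2.connectedComponentsWithStats(m); 
    good=np.isin(l,[i for i in range(1,k) if s[i,4]>60])
    pts=W[good][:,:2].astype(np.float32)
    print(n,cv2.minAreaRect(pts*1000),np.median(Z[good]))
    # beam
    b=reg&(Z>.28)&(Z<.38)&(hsv[...,0]<30);b&=hsv[...,1]>60
    print(" beam",cv2.minAreaRect((W[b][:,:2]*1000).astype(np.float32)),np.percentile(Z[b],[5,50,95]))
    # grey stuff at pot height
    g=reg&(Z>.058)&(Z<.072)&(hsv[...,1]<60)
    k,l,s,c=cv2.connectedComponentsWithStats(g.astype(np.uint8))
    for i in range(1,k):
        if s[i,4]>20: q=W[l==i];print(" grey",s[i],q.mean(0).round(4),np.ptp(q,0).round(3),q.min(0).round(3),q.max(0).round(3))
E
python3 -c "
import cv2;a=cv2.imread('pics/scene0.png')[140:390,250:500];cv2.imwrite('pics/sc1.png',cv2.resize(a,(600,600),interpolation=2))"
```

```text
scene ((629.5697021484375, 43.7637939453125), (262.84002685546875, 526.0621337890625), 4.832324981689453) 0.01929188775138435
 beam ((620.5753784179688, 42.416290283203125), (42.73994827270508, 544.3298950195312), 4.582138538360596) [0.30604883 0.33323465 0.33590363]
 grey [383 237  11   8  43] [0.6255 0.2211 0.0674] [0.03  0.028 0.013] [0.608 0.207 0.059] [0.638 0.235 0.072]
 grey [333 285  25  20 397] [ 0.6342 -0.0349  0.0639] [0.064 0.068 0.012] [ 0.601 -0.068  0.058] [0.665 0.    0.07 ]
top ((631.27294921875, 45.435546875), (258.7284240722656, 517.2546997070312), 4.688797950744629) 0.019899857316261427
 beam ((621.31591796875, 43.255218505859375), (41.25239944458008, 537.8945922851562), 4.695428848266602) [0.32637619 0.33445272 0.34044146]
 grey [322 220  18   9 103] [ 0.6179 -0.0318  0.0651] [0.028 0.057 0.013] [ 0.603 -0.06   0.058] [ 0.63  -0.003  0.072]
```

View pics/sc1.png

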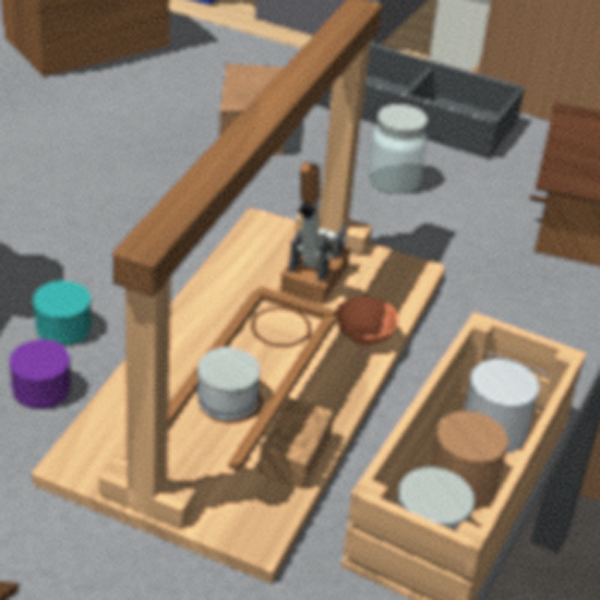

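```bash
python3 -m crank '{"fingers":[0,0,0,0],"slide":[[0,0,-40],[0,0,-80],[0,0,-120],[0,0,-160]],"roll":[0,0,0,0]}'; python3 -c "
from h import *;st()"
```

```text
clock: 0.43
position: [0.2022, -0.5909, 0.5662]
ee_rot: [-3.098, -0.515, 0.0]
ft_force: [0.6, -0.3, -0.7]
width: 0.453
grip_force: 0.0
t 0.43 pos [ 0.2022 -0.5909  0.5662] 
R [[0.946, 0.324, -0.0], [0.324, -0.946, 0.001], [-0.0, -0.001, -1.0]] 
q [ 1.128  0.358  0.042  1.297 -0.015  1.488 -0.073] F [ 0.6 -0.3 -0.7] w 0.45
```

The crop shows the pot standing freely in the channel with the ring clear, the cleat and the lever upright. The look-alikes stand in front of the deck. The fit puts the deck at about (0.6305, 0.0445) with yaw 0.083, and the pot at deck y of about -79 mm. I'll swing to a point in front of the deck, up high, and see how tilt behaves at the edge of reach.

```bash
python3 -m crank '{"fingers":[0,0,0,0,0,0,0,0,0,0],"slide":[[398,-488,-30],[398,-488,-30],[398,-488,-30],[398,-488,-30],[398,-488,-30],[398,-488,-30],[398,-488,-30],[398,-488,-30],[398,-488,-30],[398,-488,-30]],"roll":[-1.24,-1.24,-1.24,-1.24,-1.24,-1.24,-1.24,-1.24,-1.24,-1.24]}' >/dev/null; python3 -c "
from h import *;s,r=st();print(r.T@(np.array([.42,0,.6])-s['position'])*1000, np.arctan2(r[1,1],r[0,1]))"
```

```text
t 1.27 pos [ 0.3468 -0.1988  0.5845] 
R [[-0.005, 1.0, -0.0], [1.0, 0.005, -0.0], [-0.0, -0.0, -1.0]] 
q [ 0.787 -0.027 -0.382  1.719 -0.01   1.447  0.412] F [ 1.9 -0.4  0.3] w 0.0
[198.4422191   74.20402789 -15.57699288] 0.005089846752360774
```

```bash
python3 -m crank '{"fingers":[0,0,0,0,0,0],"slide":[[198,74,0],[198,74,0],[198,74,0],[198,74,0],[198,74,0],[198,74,0]],"roll":[0,0,0,0,0,0]}' >/dev/null; python3 -c "
from h import *;st()"
python3 -m crank '{"fingers":[0,0,0,0,0,0,0,0,0,0],"slide":[[0,0,-400],[0,0,-400],[0,0,-400],[0,0,-400],[0,0,-400],[0,0,-400],[0,0,-400],[0,0,-400],[0,0,-400],[0,0,-400]],"roll":[0,0,0,0,0,0,0,0,0,0]}' >/dev/null; python3 -c "
from h import *;st()"
```

```text
t 1.77 pos [0.4217 0.0041 0.5847] 
R [[-0.008, 1.0, 0.001], [1.0, 0.008, 0.003], [0.003, 0.001, -1.0]] 
q [ 0.522  0.036 -0.665  1.664  0.019  1.448 -0.137] F [-1.8 -0.3 -0.8] w 0.0
t 2.6 pos [ 4.211e-01 -3.000e-04  8.153e-01] 
R [[0.002, 1.0, 0.013], [1.0, -0.002, -0.008], [-0.008, 0.013, -1.0]] 
q [-0.184  0.044  0.058  1.096  0.007  1.989 -0.125] F [-0.8  0.5 -0.5] w -0.0
```

```bash
python3 -m crank '{"fingers":[0,0,0,0,0,0,0,0,0,0],"slide":[[0,0,-3000],[0,0,-3000],[0,0,-3000],[0,0,-3000],[0,0,-3000],[0,0,-3000],[0,0,-3000],[0,0,-3000],[0,0,-3000],[0,0,-3000]],"roll":[0,0,0,0,0,0,0,0,0,0]}' ; python3 -c "
from h import *;st()"
```

```text
clock: 3.43
position: [0.3697, -0.0056, 0.8386]
ee_rot: [2.191, 2.19, 0.061]
ft_force: [-0.8, 0.2, -0.5]
width: -0.002
grip_force: 0.0
t 3.43 pos [ 0.3697 -0.0056  0.8386] 
R [[0.001, 0.998, 0.059], [1.0, -0.001, -0.003], [-0.003, 0.059, -0.998]] 
q [ 0.365 -0.01  -0.479  1.091  0.005  2.002 -0.112] F [-0.8  0.2 -0.5] w -0.0
```

```bash
python3 -m crank '{"fingers":[0,0,0,0,0,0,0,0,0,0],"slide":[[0,2000,-3000],[0,2000,-3000],[0,2000,-3000],[0,2000,-3000],[0,2000,-3000],[0,2000,-3000],[0,2000,-3000],[0,2000,-3000],[0,2000,-3000],[0,2000,-3000]],"roll":[0,0,0,0,0,0,0,0,0,0]}' >/dev/null ; python3 -c "
from h import *;st()"
```

```text
t 4.27 pos [ 0.4403 -0.0157  0.854 ] 
R [[0.002, 0.995, 0.099], [1.0, -0.001, -0.003], [-0.002, 0.099, -0.995]] 
q [-0.885  0.071  0.936  0.997 -0.065  2.002  0.015] F [ 1.1 -0.6 -0.7] w -0.0
```

```bash
for k in 1 2 3; do python3 -m crank '{"fingers":[0],"slide":[[0,2000,-3000]],"roll":[0]}' >/dev/null ; python3 -c "
from h import *;st()"; done
```

```text
t 4.35 pos [ 0.4502 -0.0135  0.862 ] 
R [[0.004, 0.993, 0.121], [1.0, -0.003, -0.007], [-0.007, 0.121, -0.993]] 
q [-0.78   0.097  0.848  0.952 -0.08   2.002  0.02 ] F [-1.5  1.4  0.6] w -0.0
t 4.43 pos [ 0.4614 -0.0111  0.8722] 
R [[-0.003, 0.988, 0.151], [1.0, 0.004, -0.006], [-0.006, 0.151, -0.988]] 
q [-0.642  0.123  0.713  0.892 -0.092  2.002  0.019] F [0.4 2.2 0.1] w -0.0
t 4.52 pos [ 0.4706 -0.0116  0.8827] 
R [[-0.002, 0.983, 0.182], [1.0, 0.003, -0.006], [-0.006, 0.182, -0.983]] 
q [-0.556  0.144  0.636  0.837 -0.102  2.002  0.019] F [-0.4 -0.5 -0.1] w 0.0
```

```bash
C="python3 -m crank"
$C '{"fingers":[0],"slide":[[0,2000,-3000]],"roll":[0]}' >/dev/null
$C '{"fingers":[0],"slide":[[0,2000,-3000]],"roll":[0]}' >/dev/null
$C '{"fingers":[0],"slide":[[0,2000,-3000]],"roll":[0]}' >/dev/null
$C '{"fingers":[0],"slide":[[0,2000,-3000]],"roll":[0]}' >/dev/null
$C '{"fingers":[0],"slide":[[0,2000,-3000]],"roll":[0]}' >/dev/null
$C '{"fingers":[0],"slide":[[0,2000,-3000]],"roll":[0]}' >/dev/null
$C '{"fingers":[0],"slide":[[0,2000,-3000]],"roll":[0]}' >/dev/null
$C '{"fingers":[0],"slide":[[0,2000,-3000]],"roll":[0]}' >/dev/null
python3 -c "
from h import *;st()"
```

```text
t 5.18 pos [ 0.4829 -0.01    0.9717] 
R [[0.003, 0.904, 0.428], [1.0, 0.002, -0.011], [-0.011, 0.428, -0.904]] 
q [-0.378  0.224  0.537  0.496 -0.171  2.002  0.015] F [-0.1 -0.1 -0.5] w -0.0
```

```bash
cat > fk.py <<'E'
import numpy as np, itertools
from scipy.spatial.transform import Rotation as R
from scipy.optimize import least_squares
D=[([1.138,.434,.025,1.573,-.012,1.134,-.075],[.202,-.591,.404]),([1.128,.358,.042,1.297,-.015,1.488,-.073],[.2022,-.5909,.5662]),
([.787,-.027,-.382,1.719,-.01,1.447,.412],[.3468,-.1988,.5845]),([.522,.036,-.665,1.664,.019,1.448,-.137],[.4217,.0041,.5847]),
([-.184,.044,.058,1.096,.007,1.989,-.125],[.4211,-.0003,.8153]),([.365,-.01,-.479,1.091,.005,2.002,-.112],[.3697,-.0056,.8386]),
([-.885,.071,.936,.997,-.065,2.002,.015],[.4403,-.0157,.854]),([-.556,.144,.636,.837,-.102,2.002,.019],[.4706,-.0116,.8827]),
([-.378,.224,.537,.496,-.171,2.002,.015],[.4829,-.01,.9717])]
def fk(q,p,s,full=False):
    H,L1,L2,L3,e1,e2,w,az,t0=p
    z=lambda a:R.from_euler('z',a);y=lambda a:R.from_euler('y',a)
    A=z(s[0]*q[0]+az);x=np.array([0,0,H]);pts=[x]
    A=A*y(q[1])*z(s[1]*q[2]);x=x+A.apply([e1,0,L1]);pts.append(x)
    A=A*y(q[3]);x=x+A.apply([e2,0,L2]);pts.append(x)
    A=A*z(s[2]*q[4])*y(q[5]);x=x+A.apply([w,0,L3]);pts.append(x)
    A=A*z(s[3]*q[6]+t0)
    return (A.as_matrix(),x,pts) if full else x
if __name__=="__main__":
    for s in itertools.product([1,-1],repeat=3):
        s=s+(1,)
        f=least_squares(lambda p:np.r_[np.ravel([(fk(q,p,s)-x) for q,x in D]),(p[4:7])*.01],[.28,.5,.43,.2,0,0,0,0,0])
        print(s,f.cost**.5,f.x.round(4))
E
python3 fk.py
```

```text
(1, 1, 1, 1) 0.603324990454076 [ 3.588  -1.5411  0.5035  1.2851  0.2196  0.1556  0.4018  0.0135  0.    ]
(1, 1, -1, 1) 0.5921362898512069 [ 1.6764 -1.0109  0.4353 -0.7692  0.3076  0.8229  0.507   0.2454  0.    ]
(1, -1, 1, 1) 0.6281026526086438 [ 1.3465  0.0493  0.3872 -0.3105  0.1328  1.1025  0.7454  0.9619  0.    ]
(1, -1, -1, 1) 0.6398319266387794 [ 2.0673 -0.0646  0.4124  0.555   0.068   0.8504  0.7144  1.0877  0.    ]
(-1, 1, 1, 1) 0.5969381742083094 [-0.7221  1.4084  0.4398  0.0391 -0.301   0.0365 -0.0224 -0.1696  0.    ]
(-1, 1, -1, 1) 0.5377666008187898 [-1.5024  1.4392  0.4397 -0.9494 -0.1935  0.2593  0.0608 -0.0284  0.    ]
(-1, -1, 1, 1) 0.03547069685587362 [ 0.0846  0.6662  0.4162  0.0455 -0.0023  0.069   0.002  -0.0968  0.    ]
(-1, -1, -1, 1) 0.02714438592292518 [ 0.2118  0.6163  0.4218  0.1575 -0.004   0.0343  0.0009 -0.1029  0.    ]
```

```bash
cat > fk2.py <<'E'
from fk import *
s=(-1,-1,-1,-1)
def fk2(q,p,full=False,Dn=None):
    z=lambda a:R.from_euler('z',a);y=lambda a:R.from_euler('y',a)
    A=z(-q[0]+p[0]);x=A.apply([p[1],p[2],p[3]]);pts=[x]
    A=A*y(q[1]);x=x+A.apply([0,0,0]);A=A*z(-q[2]);x=x+A.apply([p[4],p[5],p[6]]);pts.append(x)
    A=A*y(q[3]);x=x+A.apply([p[7],0,0]);A=A*z(-q[4]);x=x+A.apply([0,p[9],p[8]]);pts.append(x)
    A=A*y(q[5]);x=x+A.apply([p[10],0,p[11]]);pts.append(x)
    A=A*z(-q[6]+p[12])
    return (A,x,pts) if full else x
ROT=[[-3.097,-.515,.001],[-3.098,-.515,0],None,None,None,[2.191,2.19,.061]]
def res(p):
    o=[]
    for i,(q,x) in enumerate(D):
        A,X,_=fk2(q,p,True);o+=list(X-x)
        if i<len(ROT) and ROT[i] is not None:o+=list((A.inv()*R.from_rotvec(ROT[i])).as_rotvec()*.3)
    return np.r_[o,np.array(p)[[1,2,4,5,7,9,10]]*.02]
best=min((least_squares(res,[0,0,0,.2,0,0,.6,0,.42,0,0,.15,t]) for t in(0,1.57,3.14,-1.57)),key=lambda f:f.cost)
if __name__=="__main__":
    print(best.cost**.5,best.x.round(4));print((res(best.x)*1000).round(1).tolist())
E
python3 fk2.py
```

```text
0.0011662011303235312 [-6.0000e-04  1.0000e-04 -3.6700e-02  2.7190e-01  2.0000e-04 -1.5000e-02
  5.5700e-01 -0.0000e+00  4.2860e-01 -1.5000e-03  1.1000e-03  1.9200e-01
  1.5704e+00]
[0.4, -0.1, 0.4, 0.9, -0.2, 0.1, -0.4, 0.2, -0.3, -0.0, 0.0, -0.1, 0.1, 0.3, -0.2, 0.0, -0.3, -0.3, -0.1, 0.0, 0.2, 0.1, 0.1, -0.1, -0.1, -0.0, 0.0, 0.2, -0.1, 0.2, -0.2, -0.0, 0.2, 0.1, -0.0, -0.3, 0.0, -0.7, 0.0, -0.3, -0.0, -0.0, 0.0]
```

```bash
cat > ik.py <<'E'
from fk2 import *
P=best.x
lo=np.array([-2.62,-.44,-1.27,.08,-1.32,.12,-2.74]);hi=np.array([2.62,2.09,1.32,2.57,4.46,2,2.74])
yaw=.083;DC=np.array([.6305,.0445,0]);DR=R.from_euler('z',yaw)
def dk(p):return DC+DR.apply(np.array(p)/1000)
def orient(th,az=0):# tool z tilted outward by th; tool x lateral (+y), tool y = up-out
    zz=np.array([np.sin(th)*np.cos(az),np.sin(th)*np.sin(az),-np.cos(th)]);xx=np.array([-np.sin(az),np.cos(az),0]);return R.from_matrix(np.c_[xx,np.cross(zz,xx),zz])
def ik(tip,O,q0=None):
    x=tip-O.apply([0,0,.173])
    def f(q):
        A,X,_=fk2(q,P,True);return np.r_[(X-x),.3*(A.inv()*O).as_rotvec(),1e-4*(q-mid)]
    b=None
    for m in ([q0] if q0 is not None else [[0,.5,0,1.5,0,1,0],[.6,.5,-.6,1.8,0,.6,0],[-.6,.5,.6,1.8,0,.6,0],[1,.3,-1,1.5,1,.6,-.8],[-1,.3,1,1.5,-1,.6,.8]]):
        mid=np.array(m);r=least_squares(f,np.clip(mid,lo+.01,hi-.01),bounds=(lo,hi))
        e=np.linalg.norm(f(r.x)[:6])
        if b is None or e<b[0]:b=(e,r.x)
    return b
if __name__=="__main__":
    for th in(.4,.5,.6,.7,.8,.9):
        print(th,[(round(ik(dk(t),orient(th))[0]*1000,1),ik(dk(t),orient(th))[1].round(2)[5]) for t in([0,-140,35],[0,16,35],[0,165,180],[0,165,150],[0,31,100],[-120,-140,150])])
E
python3 ik.py
```

```text
0.4 [(np.float64(0.0), np.float64(0.12)), (np.float64(0.0), np.float64(0.66)), (np.float64(0.0), np.float64(0.49)), (np.float64(0.0), np.float64(0.42)), (np.float64(0.0), np.float64(0.44)), (np.float64(0.0), np.float64(0.51))]
0.5 [(np.float64(0.0), np.float64(0.59)), (np.float64(0.0), np.float64(0.78)), (np.float64(0.0), np.float64(0.51)), (np.float64(0.0), np.float64(0.44)), (np.float64(0.0), np.float64(0.66)), (np.float64(0.0), np.float64(0.32))]
0.6 [(np.float64(0.0), np.float64(0.75)), (np.float64(0.0), np.float64(0.94)), (np.float64(0.0), np.float64(0.33)), (np.float64(0.0), np.float64(0.22)), (np.float64(0.0), np.float64(0.79)), (np.float64(0.0), np.float64(0.38))]
0.7 [(np.float64(0.0), np.float64(0.86)), (np.float64(0.0), np.float64(1.1)), (np.float64(0.0), np.float64(0.89)), (np.float64(0.0), np.float64(0.95)), (np.float64(0.0), np.float64(0.96)), (np.float64(0.0), np.float64(0.43))]
0.8 [(np.float64(0.0), np.float64(0.98)), (np.float64(0.0), np.float64(1.26)), (np.float64(0.0), np.float64(1.03)), (np.float64(0.0), np.float64(1.1)), (np.float64(0.0), np.float64(1.1)), (np.float64(0.0), np.float64(0.56))]
0.9 [(np.float64(0.0), np.float64(1.09)), (np.float64(0.0), np.float64(1.43)), (np.float64(0.0), np.float64(1.19)), (np.float64(0.0), np.float64(1.26)), (np.float64(0.0), np.float64(1.28)), (np.float64(1.5), np.float64(0.74))]
```

```bash
cat > t.py <<'E'
from ik import *
q0=np.array([-.378,.224,.537,.496,-.171,2.0,.015])
for th in(.44,.55,.65,.75):
    for tg in([-180,-140,330],[-120,-140,150],[0,-140,35],[0,16,35],[0,165,160],[0,31,100]):
        out=[]
        for sd in (1,-1):
            # prefer small |q5|: seeds with elbow swing
            b=None
            for sw in (0,.4,.8,1.1):
                for j5 in(0,.5*sd,1*sd):
                    r=ik(dk(tg),orient(th),np.array([sd*sw,.4,-sd*sw,1.8,j5,.5,-j5]))
                    if r[0]<.002 and (b is None or abs(r[1][4])<abs(b[4])): b=r[1]
            out.append(None if b is None else b.round(2).tolist())
        print(th,tg,out)
E
python3 t.py
```

```text
0.44 [-180, -140, 330] [[-0.1, -0.16, 0.24, 2.11, -0.04, 0.75, 0.17], [-0.14, -0.16, 0.27, 2.11, -0.02, 0.75, 0.15]]
0.44 [-120, -140, 150] [[0.27, 0.21, -0.15, 2.26, -0.1, 0.24, 0.22], [0.27, 0.21, -0.15, 2.26, -0.1, 0.24, 0.22]]
0.44 [0, -140, 35] [[0.29, 0.57, -0.27, 2.09, 1.09, 0.12, -0.97], [0.29, 0.57, -0.27, 2.09, 1.09, 0.12, -0.97]]
0.44 [0, 16, 35] [[-0.21, 0.54, -0.03, 2.15, 1.36, 0.12, -1.57], [-0.21, 0.54, -0.03, 2.15, 1.36, 0.12, -1.57]]
0.44 [0, 165, 160] [[-0.77, 0.37, 0.31, 2.0, 0.25, 0.4, -0.71], [-0.94, 0.4, 0.54, 2.02, -0.01, 0.38, -0.47]]
0.44 [0, 31, 100] [[-0.47, 0.43, 0.26, 2.12, 0.01, 0.18, -0.26], [-0.47, 0.43, 0.26, 2.12, 0.01, 0.18, -0.26]]
0.55 [-180, -140, 330] [[-0.23, -0.23, 0.35, 2.2, 0.02, 0.61, 0.11], [-0.14, -0.22, 0.28, 2.2, -0.03, 0.61, 0.17]]
0.55 [-120, -140, 150] [[0.76, 0.27, -0.69, 2.32, 1.04, 0.12, -0.88], [0.04, 0.19, 0.14, 2.37, -1.23, 0.12, 1.36]]
0.55 [0, -140, 35] [[0.91, 0.96, -1.21, 2.13, 1.83, 0.78, -1.42], [0.76, 0.77, -0.92, 2.14, 1.87, 0.52, -1.58]]
0.55 [0, 16, 35] [[0.55, 0.9, -1.16, 2.18, 1.84, 0.91, -1.78], [0.41, 0.75, -0.92,
[... 809 characters left out ...]
2, 1.85, 0.96, -1.83], [0.42, 0.63, -0.97, 2.23, 1.87, 0.7, -1.96]]
0.75 [-180, -140, 330] [[-0.28, -0.33, 0.39, 2.37, 0.09, 0.34, 0.06], [-0.23, -0.32, 0.35, 2.36, 0.02, 0.33, 0.14]]
0.75 [-120, -140, 150] [[1.2, 0.54, -1.27, 2.46, 2.24, 0.49, -1.95], None]
0.75 [0, -140, 35] [[0.97, 1.09, -1.27, 2.28, 2.26, 0.94, -1.69], [0.96, 1.07, -1.24, 2.28, 2.27, 0.91, -1.72]]
0.75 [0, 16, 35] [[0.58, 1.08, -1.27, 2.32, 2.19, 1.21, -1.99], [0.51, 0.97, -1.13, 2.33, 2.22, 1.09, -2.1]]
0.75 [0, 165, 160] [[-0.03, 0.48, -0.78, 2.19, 1.73, 0.76, -2.13], [-0.14, 0.44, -0.62, 2.2, 1.73, 0.68, -2.17]]
0.75 [0, 31, 100] [[0.56, 0.86, -1.27, 2.29, 2.03, 1.06, -1.99], [0.47, 0.73, -1.09, 2.3, 2.06, 0.9, -2.1]]
```

```bash
C="python3 -m crank"
$C '{"fingers":[0],"slide":[[0,2000,-3000]],"roll":[0]}' >/dev/null
$C '{"fingers":[0],"slide":[[0,2000,-3000]],"roll":[0]}' >/dev/null
$C '{"fingers":[0],"slide":[[0,2000,-3000]],"roll":[0]}' >/dev/null
$C '{"fingers":[0],"slide":[[0,2000,-3000]],"roll":[0]}' >/dev/null
python3 -c "
from h import *;s,r=st()
from ik import dk
print('tool delta to above pre-pot', r.T@(dk([-190,-140,340])-r@[0,0,.173]-s['position'])*1000)"
```

```text
t 5.52 pos [ 0.4565 -0.0077  1.0165] 
R [[0.004, 0.842, 0.539], [1.0, 0.003, -0.013], [-0.012, 0.539, -0.842]] 
q [-0.39   0.218  0.595  0.378 -0.214  2.002  0.011] F [-0.   0.1  0.4] w -0.0
tool delta to above pre-pot [ -94.69887806 -368.04778149  396.07450967]
```

```bash
C="python3 -m crank"
$C '{"fingers":[0,0,0,0,0,0,0,0,0,0],"slide":[[-95,-368,396],[-95,-368,396],[-95,-368,396],[-95,-368,396],[-95,-368,396],[-95,-368,396],[-95,-368,396],[-95,-368,396],[-95,-368,396],[-95,-368,396]],"roll":[0,0,0,0,0,0,0,0,0,0]}' >/dev/null
python3 -c "
from h import *;s,r=st()
from ik import dk
print('tool delta to above pre-pot', r.T@(dk([-190,-140,340])-r@[0,0,.173]-s['position'])*1000)"
```

```text
t 6.35 pos [ 0.3893 -0.0762  0.6594] 
R [[0.004, 0.843, 0.538], [1.0, 0.003, -0.012], [-0.011, 0.538, -0.843]] 
q [-0.666 -0.365  0.459  1.827  0.306  1.093 -0.253] F [ 0.5 -0.5  0.2] w 0.0
tool delta to above pre-pot [ -30.63336501 -118.59864496  130.67521751]
```

```bash
cat > dl.py <<'E'
import sys
from h import *
from ik import dk,DR,DC
s,r=st()
t=np.array(s['position'])+r@[0,0,.173]
print('tip deck',(DR.inv().apply(t-DC)*1000).round(1))
for a in sys.argv[1:]:
    g=dk(eval(a));d=r.T@(g-t)*1000;print(a,'tool delta',d.round(0));t=g
E
C="python3 -m crank"
python3 dl.py "[-130,-140,160]"
```

```text
t 6.35 pos [ 0.3893 -0.0762  0.6594] 
R [[0.004, 0.843, 0.538], [1.0, 0.003, -0.012], [-0.011, 0.538, -0.843]] 
q [-0.666 -0.365  0.459  1.827  0.306  1.093 -0.253] F [ 0.5 -0.5  0.2] w 0.0
tip deck [-157.7 -110.1  513.6]
[-130,-140,160] tool delta [ -23. -165.  314.]
```

```bash
C="python3 -m crank"
$C '{"fingers":[0,0,0,0,0,0,0,0,0,0],"slide":[[-23,-165,314],[-23,-165,314],[-23,-165,314],[-23,-165,314],[-23,-165,314],[-23,-165,314],[-23,-165,314],[-23,-165,314],[-23,-165,314],[-23,-165,314]],"roll":[0,0,0,0,0,0,0,0,0,0]}' >/dev/null
python3 dl.py "[-60,-142,85]" "[0,-142,36]"; python3 -c "
from h import *
p,d=env.grab_frame('wrist');cv2.imwrite('pics/w1.png',p[:,:,::-1])
p,d=env.grab_frame('scene');cv2.imwrite('pics/s2.png',p[:,:,::-1])"
```

```text
t 7.18 pos [ 0.4134 -0.0872  0.3595] 
R [[-0.027, 0.856, 0.517], [0.999, 0.011, 0.035], [0.024, 0.518, -0.855]] 
q [-0.845 -0.018  1.014  2.375 -0.424  0.267  0.574] F [0.6 1.1 0.2] w 0.0
tip deck [-137.7 -114.6  211.5]
[-60,-142,85] tool delta [-26.   2. 149.]
[0,-142,36] tool delta [ 2. 26. 73.]
```

View pics/w1.png

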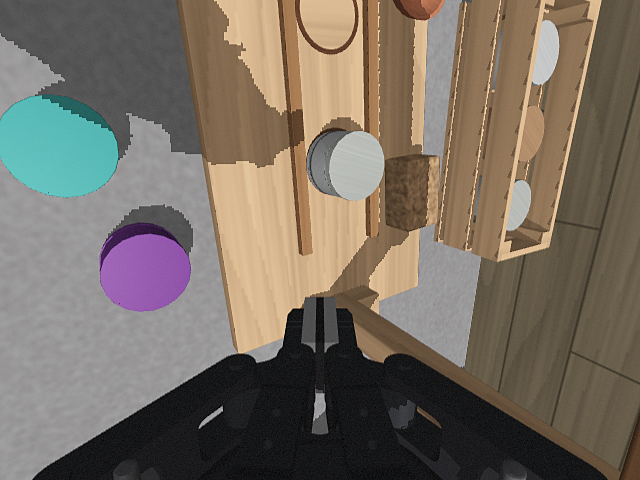

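View pics/s2.png

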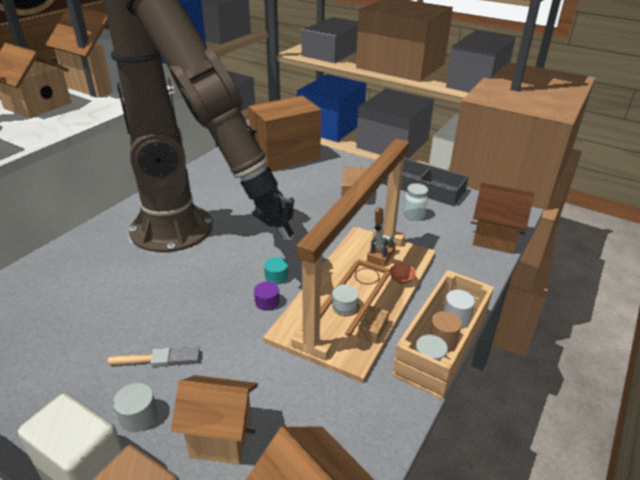

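The wrist view shows the pot at (345,163) in the channel with the look-alikes left at (55,145) and (145,265), and the shut fingers at (320,310) still outside the deck. The scene view shows the arm clear of the beam. I'll check joint feasibility from this posture.

```bash
cat > trk.py <<'E'
from ik import *
import sys
from bench import env
def trk(q,O,tips,n=15,w=1e-3):
    A,X,_=fk2(q,P,True);t=X+A.apply([0,0,.173])
    for g in tips:
        g=dk(g)
        for k in range(1,n+1):
            tt=t+(g-t)*k/n;x=tt-O.apply([0,0,.173])
            f=lambda v:np.r_[fk2(v,P)-x,.3*(fk2(v,P,True)[0].inv()*O).as_rotvec(),w*(v-q)]
            r=least_squares(f,np.clip(q,lo+1e-4,hi-1e-4),bounds=(lo,hi));q=r.x
        print((DR.inv().apply(g-DC)*1000).round(),q.round(2),'err mm',(1000*np.linalg.norm(f(q)[:3])).round(1),'rot',(np.linalg.norm(f(q)[3:6])/.3).round(3));t=g
    return q
if __name__=="__main__":
    s=env.sense();q=np.array(s['joint_pos']);O=R.from_rotvec(s['ee_rot'])
    print(fk2(q,P)-s['position'])
    print(np.round(np.linalg.inv(np.r_[np.c_[O.as_matrix(),s['position']],[[0,0,0,1]]])@env.camera_params('wrist')['world_from_camera'],3).tolist())
    trk(q,O,[[-60,-142,85],[0,-142,36],[0,16,36]])
    trk(q,O,[[-120,0,211],[-120,0,140],[0,-10,36],[0,16,36]])
    trk(q,O,[[-120,160,200],[0,160,150],[0,31,100]])
E
python3 trk.py
```

```text
[-0.00013604  0.00069839 -0.00172937]
[[-0.0, -0.945, -0.326, 0.084], [1.0, -0.0, -0.0, -0.0], [-0.0, -0.326, 0.945, 0.031], [0.0, 0.0, 0.0, 1.0]]
[ -60. -142.   85.] [ 0.19  0.39 -0.03  2.24 -1.32  0.12  1.48] err mm 9.9 rot 0.053
[   0. -142.   36.] [ 0.14  0.55 -0.    2.12 -1.32  0.12  1.46] err mm 14.3 rot 0.083
[-0. 16. 36.] [-0.49  0.54  0.37  2.17 -1.32  0.12  1.1 ] err mm 19.7 rot 0.112
[-120.   -0.  211.] [-0.85 -0.01  0.64  2.37  0.32  0.25 -0.49] err mm 0.0 rot 0.0
[-120.   -0.  140.] [-0.06  0.19 -0.19  2.42  1.55  0.13 -1.73] err mm 0.0 rot 0.0
[  0. -10.  36.] [ 0.19  0.59 -0.46  2.21  2.09  0.33 -2.15] err mm 0.0 rot 0.0
[-0. 16. 36.] [ 0.13  0.59 -0.46  2.21  2.05  0.36 -2.16] err mm 0.0 rot 0.0
[-120.  160.  200.] [-1.07  0.1   0.43  2.31  0.74  0.37 -1.28] err mm 0.0 rot 0.0
[ -0. 160. 150.] [-0.78  0.36  0.31  2.12  0.58  0.21 -1.03] err mm 0.0 rot 0.0
[ -0.  31. 100.] [-0.21  0.42 -0.06  2.2   1.62  0.12 -1.83] err mm 0.0 rot 0.0
```

```bash
C="python3 -m crank"
$C '{"fingers":[0,0,0,0],"slide":[[118,0,0],[118,0,0],[118,0,0],[118,0,0]],"roll":[0,0,0,0]}' >/dev/null
python3 dl.py "[-120,0,140]"; python3 - <<'E'
from trk import *
s=env.sense();q=np.array(s['joint_pos']);O=R.from_rotvec(s['ee_rot'])
trk(q,O,[[-120,0,140],[-120,-142,120],[-60,-142,85],[0,-142,36],[0,16,36]])
E
```

```text
t 7.62 pos [ 0.4123 -0.0172  0.3618] 
R [[-0.024, 0.858, 0.514], [0.999, 0.009, 0.032], [0.023, 0.514, -0.857]] 
q [-0.776 -0.036  0.688  2.384  0.135  0.247 -0.186] F [ 0.7  0.6 -0.5] w 0.0
tip deck [-133.6  -45.3  213.4]
[-120,0,140] tool delta [ 44. -29.  69.]
[-120.   -0.  140.] [-0.95  0.21  0.86  2.45 -1.32  0.12  1.16] err mm 4.2 rot 0.019
[-120. -142.  120.] [ 0.26  0.26 -0.07  2.35 -1.32  0.12  1.5 ] err mm 4.9 rot 0.024
[ -60. -142.   85.] [ 0.17  0.39 -0.02  2.24 -1.32  0.12  1.47] err mm 9.6 rot 0.051
[   0. -142.   36.] [ 0.13  0.54  0.01  2.12 -1.32  0.12  1.45] err mm 13.9 rot 0.081
[-0. 16. 36.] [-0.5   0.54  0.37  2.17 -1.32  0.12  1.09] err mm 19.1 rot 0.109
```

```bash
C="python3 -m crank"
$C '{"fingers":[0,0,0,0,0,0],"slide":[[150,0,0],[150,0,0],[150,0,0],[150,0,0],[150,0,0],[150,0,0]],"roll":[0,0,0,0,0,0]}' >/dev/null
python3 dl.py "[-120,60,140]"; python3 - <<'E'
from trk import *
s=env.sense();q=np.array(s['joint_pos']);O=R.from_rotvec(s['ee_rot'])
trk(q,O,[[-120,60,140],[-120,-142,120],[-60,-142,85],[0,-142,36],[0,16,36]])
E
```

```text
t 8.12 pos [0.4091 0.1392 0.3666] 
R [[-0.031, 0.855, 0.518], [0.999, 0.012, 0.04], [0.028, 0.519, -0.854]] 
q [-0.897  0.027  0.35   2.319  0.667  0.377 -1.1  ] F [-0.1  0.3 -0.1] w -0.0
tip deck [-122.9  112.1  218.8]
[-120,60,140] tool delta [-54. -35.  69.]
[-120.   60.  140.] [-0.62  0.18  0.24  2.44  1.51  0.12 -1.85] err mm 0.0 rot 0.0
[-120. -142.  120.] [ 0.84  0.37 -0.76  2.34  1.61  0.12 -1.38] err mm 0.0 rot 0.0
[ -60. -142.   85.] [ 0.8   0.55 -0.82  2.24  1.77  0.27 -1.51] err mm 0.0 rot 0.0
[   0. -142.   36.] [ 0.73  0.72 -0.82  2.13  1.87  0.38 -1.57] err mm 0.0 rot 0.0
[-0. 16. 36.] [ 0.46  0.76 -0.94  2.19  1.87  0.65 -1.85] err mm 0.0 rot 0.0
```

```bash
C="python3 -m crank"
$C '{"fingers":[0,0,0,0,0,0,0],"slide":[[-54,-35,69],[-54,-35,69],[-54,-35,69],[-54,-35,69],[-54,-35,69],[-54,-35,69],[-54,-35,69]],"roll":[0,0,0,0,0,0,0]}' >/dev/null
python3 dl.py "[-120,-142,135]" "[-60,-142,85]" ; python3 - <<'E'
from trk import *
s=env.sense();q=np.array(s['joint_pos']);O=R.from_rotvec(s['ee_rot'])
trk(q,O,[[-120,-142,135],[-60,-142,85],[0,-142,36],[0,16,36]])
E
```

```text
t 8.7 pos [0.4153 0.0798 0.2865] 
R [[-0.024, 0.858, 0.513], [0.999, 0.009, 0.032], [0.023, 0.513, -0.858]] 
q [-0.583  0.183  0.218  2.437  1.491  0.121 -1.819] F [-1.  -0.8  0.9] w 0.0
tip deck [-122.7   51.3  138. ]
[-120,-142,135] tool delta [-193.   13.    6.]
[-60,-142,85] tool delta [ 2. 26. 74.]
[-120. -142.  135.] [ 0.88  0.34 -0.81  2.31  1.19  0.14 -0.98] err mm 0.0 rot 0.0
[ -60. -142.   85.] [ 0.76  0.53 -0.78  2.24  1.75  0.25 -1.51] err mm 0.0 rot 0.0
[   0. -142.   36.] [ 0.7   0.71 -0.78  2.13  1.86  0.36 -1.58] err mm 0.0 rot 0.0
[-0. 16. 36.] [ 0.44  0.74 -0.91  2.18  1.85  0.63 -1.85] err mm 0.0 rot 0.0
```

```bash
C="python3 -m crank"
$C '{"fingers":[0,0,0,0,0,0,0,0,0,0],"slide":[[-193,13,6],[-193,13,6],[-193,13,6],[-193,13,6],[-193,13,6],[-193,13,6],[-193,13,6],[-193,13,6],[-193,13,6],[-193,13,6]],"roll":[0,0,0,0,0,0,0,0,0,0]}' >/dev/null
python3 dl.py "[-60,-142,85]" "[0,-142,36]" ; python3 - <<'E'
from trk import *
s=env.sense();q=np.array(s['joint_pos']);O=R.from_rotvec(s['ee_rot'])
trk(q,O,[[-60,-142,85],[0,-142,36],[0,16,36]])
E
```

```text
t 9.53 pos [ 0.4338 -0.0814  0.2816] 
R [[-0.027, 0.86, 0.509], [0.999, 0.013, 0.03], [0.019, 0.509, -0.86]] 
q [ 0.714  0.309 -0.718  2.337  1.348  0.137 -1.213] F [ 0.8 -1.4 -0.7] w -0.0
tip deck [-118.3 -111.3  132.7]
[-60,-142,85] tool delta [-28.  28.  71.]
[0,-142,36] tool delta [ 2. 27. 73.]
[ -60. -142.   85.] [ 0.72  0.51 -0.73  2.24  1.74  0.23 -1.51] err mm 0.0 rot 0.0
[   0. -142.   36.] [ 0.67  0.69 -0.75  2.13  1.86  0.34 -1.58] err mm 0.0 rot 0.0
[-0. 16. 36.] [ 0.42  0.73 -0.88  2.18  1.84  0.61 -1.85] err mm 0.0 rot 0.0
```

```bash
C="python3 -m crank"
$C '{"fingers":[0,0,0,0,0,0],"slide":[[-32,28,71],[-32,28,71],[-32,28,71],[-32,28,71],[-32,28,71],[-32,28,71]],"roll":[0,0,0,0,0,0]}' >/dev/null
python3 dl.py "[0,-142,36]"
```

```text
t 10.03 pos [ 0.4939 -0.1097  0.2333] 
R [[-0.027, 0.861, 0.507], [0.999, 0.013, 0.031], [0.02, 0.508, -0.861]] 
q [ 0.677  0.497 -0.665  2.237  1.762  0.193 -1.537] F [ 0.3 -0.4 -0.1] w 0.0
tip deck [ -61.  -144.3   84.3]
[0,-142,36] tool delta [ 5. 28. 73.]
```

```bash
C="python3 -m crank"
$C '{"fingers":[0,0,0,0,0],"slide":[[5,29,75],[5,29,75],[5,29,75],[5,29,75],[5,29,75]],"roll":[0,0,0,0,0]}' >/dev/null
python3 dl.py "[2,-60,36]" "[2,12,36]" "[2,20,36]"
```

```text
t 10.45 pos [ 0.5563 -0.102   0.1837] 
R [[-0.028, 0.862, 0.507], [0.999, 0.014, 0.032], [0.02, 0.507, -0.862]] 
q [ 0.634  0.679 -0.699  2.126  1.865  0.312 -1.603] F [ 0.5 -0.1  0.8] w -0.0
tip deck [   1.7 -141.6   34.6]
[2,-60,36] tool delta [82. -4. -2.]
[2,12,36] tool delta [72. -4. -1.]
[2,20,36] tool delta [ 8. -0. -0.]
```

```bash
C="python3 -m crank"
$C '{"fingers":[0,0,0,0,0,0,0,0,0,0],"slide":[[9,0,0],[18,-1,0],[27,-1,-1],[36,-2,-1],[45,-2,-1],[54,-3,-1],[63,-3,-2],[72,-3,-2],[80,-4,-2],[88,-4,-2]],"roll":[0,0,0,0,0,0,0,0,0,0]}'
python3 dl.py "[2,12,36]"
```

```text
clock: 11.28
position: [0.5499, -0.0144, 0.1844]
ee_rot: [1.912, 1.951, 0.553]
ft_force: [0.0, -2.6, -0.1]
width: 0.002
grip_force: 1.5
t 11.28 pos [ 0.5499 -0.0144  0.1844] 
R [[-0.026, 0.862, 0.507], [0.999, 0.012, 0.031], [0.021, 0.507, -0.861]] 
q [ 0.514  0.695 -0.794  2.165  1.868  0.47  -1.759] F [ 0.  -2.6 -0.1] w 0.0
tip deck [  2.7 -53.9  35.4]
[2,12,36] tool delta [66. -4. -2.]
```

Contact of about 2.6 N. I'll continue slowly to the cleat.

```bash
C="python3 -m crank"
$C '{"fingers":[0,0,0,0,0,0,0,0,0],"slide":[[8,0,0],[16,-1,0],[24,-1,-1],[32,-2,-1],[40,-2,-1],[47,-3,-1],[54,-3,-2],[60,-3,-2],[64,-4,-2]],"roll":[0,0,0,0,0,0,0,0,0]}'|grep -A3 ft
python3 dl.py
python3 -c "
from h import *
p,d=env.grab_frame('wrist');cv2.imwrite('pics/w3.png',p[:,:,::-1])"
```

```text
ft_force: [0.4, -4.1, 3.2]
width: -0.002
grip_force: 2.3
t 12.03 pos [0.544  0.0497 0.1857] 
R [[-0.027, 0.861, 0.507], [0.999, 0.012, 0.032], [0.021, 0.508, -0.861]] 
q [ 0.401  0.705 -0.836  2.173  1.836  0.568 -1.845] F [ 0.4 -4.1  3.2] w -0.0
tip deck [ 2.1 10.6 36.7]
```

View pics/w3.png

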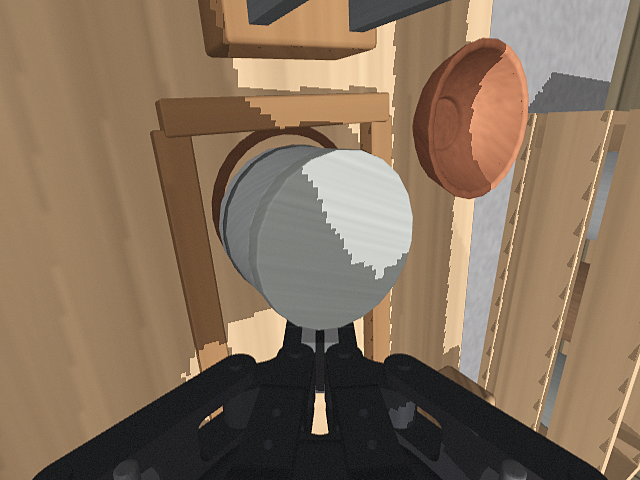

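The pot at (325,235) sits within the ring, with a small gap still to the cleat at row 110–135. I'll push in small steps and watch the force.

```bash
C="python3 -m crank"
$C '{"fingers":[0,0],"slide":[[2,0,0],[4,0,0]],"roll":[0,0]}'|grep -E "ft|pos"
$C '{"fingers":[0],"slide":[[2,0,0]],"roll":[0]}'|grep -E "ft|pos"
$C '{"fingers":[0],"slide":[[2,0,0]],"roll":[0]}'|grep -E "ft|pos"
```

```text
position: [0.5441, 0.0522, 0.1857]
ft_force: [-0.7, -4.3, 2.1]
position: [0.544, 0.0542, 0.1857]
ft_force: [-0.1, -3.8, 2.3]
position: [0.5439, 0.0564, 0.1857]
ft_force: [0.5, -2.8, 1.4]
```

```bash
C="python3 -m crank"
$C '{"fingers":[0],"slide":[[2,0,0]],"roll":[0]}'|grep -E "ft|pos"
$C '{"fingers":[0],"slide":[[1,0,0]],"roll":[0]}'|grep -E "ft|pos"
$C '{"fingers":[0],"slide":[[1,0,0]],"roll":[0]}'|grep -E "ft|pos"
```

```text
position: [0.5439, 0.0574, 0.1856]
ft_force: [-3.1, -11.9, 7.4]
position: [0.5439, 0.0577, 0.1856]
ft_force: [-2.7, -12.5, 7.5]
position: [0.544, 0.058, 0.1856]
ft_force: [-2.6, -14.8, 8.2]
```

The force rise with no further motion shows the pot stands against the cleat. Next I back off, withdraw, and plan the lever approach.

```bash
C="python3 -m crank"
$C '{"fingers":[0,0,0],"slide":[[-5,0,0],[-14,0,0],[-14,0,0]],"roll":[0,0,0]}'|grep -E "ft|pos"
python3 dl.py "[-60,4,95]" "[-90,40,190]" "[-90,165,190]"; python3 - <<'E'
from trk import *
s=env.sense();q=np.array(s['joint_pos']);O=R.from_rotvec(s['ee_rot'])
q=trk(q,O,[[-60,4,95],[-90,40,190],[-90,165,190],[-6,165,160],[-6,132,160]])
W=[[-6+14*a/1.35,136-r*np.cos(1.35-a)+18*np.sin(1.35-a),78+r*np.sin(1.35-a)+18*np.cos(1.35-a)] for a,r in((.3,82),(.6,88),(.9,94),(1.2,100),(1.4,100))]
trk(q,O,W)
E
```

```text
position: [0.5438, 0.0456, 0.1851]
ft_force: [0.3, 1.0, -0.1]
t 12.92 pos [0.5438 0.0456 0.1851] 
R [[-0.026, 0.862, 0.506], [0.999, 0.011, 0.031], [0.021, 0.507, -0.862]] 
q [ 0.408  0.705 -0.834  2.174  1.838  0.563 -1.842] F [ 0.3  1.  -0.1] w 0.0
tip deck [ 1.4  6.4 36.1]
[-60,4,95] tool delta [ -5. -23. -82.]
[-90,40,190] tool delta [ 36.  20. -97.]
[-90,165,190] tool delta [125.  -8.  -1.]
[-60.   4.  95.] [ 0.47  0.51 -0.88  2.28  1.68  0.47 -1.77] err mm 0.0 rot 0.0
[-90.  40. 190.] [ 0.6   0.29 -1.08  2.23  1.09  0.48 -1.3 ] err mm 0.0 rot 0.0
[-90. 165. 190.] [ 0.24  0.36 -1.06  2.16  1.17  0.69 -1.62] err mm 0.0 rot 0.0
[ -6. 165. 160.] [ 0.18  0.52 -0.96  2.03  1.29  0.72 -1.6 ] err mm 0.0 rot 0.0
[ -6. 132. 160.] [ 0.25  0.51 -0.97  2.06  1.28  0.68 -1.55] err mm 0.0 rot 0.0
[ -3. 111. 158.] [ 0.3   0.5  -0.96  2.06  1.29  0.65 -1.52] err mm 0.0 rot 0.0
[  0.  84. 151.] [ 0.35  0.51 -0.95  2.08  1.31  0.61 -1.49] err mm 0.0 rot 0.0
[  3.  59. 135.] [ 0.38  0.53 -0.92  2.09  1.37  0.57 -1.51] err mm 0.0 rot 0.0
[  6.  40. 111.] [ 0.39  0.56 -0.88  2.11  1.48  0.54 -1.57] err mm 0.0 rot 0.0
[ 9. 35. 91.] [ 0.38  0.6  -0.86  2.12  1.57  0.54 -1.65] err mm 0.0 rot 0.0
```

```bash
C="python3 -m crank"
$C '{"fingers":[0,0,0,0,0,0,0,0,0],"slide":[[-3,-12,-41],[-5,-23,-82],[-5,-23,-82],[-5,-23,-82],[31,-3,-179],[31,-3,-179],[31,-3,-179],[31,-3,-179],[31,-3,-179]],"roll":[0,0,0,0,0,0,0,0,0]}'|grep -E "ft"
python3 dl.py "[-90,165,190]" "[-6,165,160]"
python3 - <<'E'
from h import *
from ik import DR,DC
W=world('top',0*np.ones((480,640)))
p,d=env.grab_frame('scene');cv2.imwrite('pics/s4.png',cv2.resize(p[190:330,290:470,::-1],None,fx=3.5,fy=3.5,interpolation=2))
W=world('scene',d)
V=DR.inv().apply((W-DC).reshape(-1,3)).reshape(W.shape)*1000
hsv=cv2.cvtColor(p,cv2.COLOR_RGB2HSV)
g=(abs(V[...,0])<45)&(abs(V[...,1]-60)<45)&(V[...,2]>58)&(V[...,2]<72)&(hsv[...,1]<60)
print('pot lid',V[g].mean(0),V[g].min(0),V[g].max(0),g.sum())
g=(abs(V[...,0])<20)&(V[...,1]>60)&(V[...,1]<180)&(V[...,2]>95)&(V[...,2]<240)
for z in range(95,230,15):
    k=g&(V[...,2]>=z)&(V[...,2]<z+15)
    if k.sum()>2:print(z,k.sum(),np.median(V[k],0).round(),V[k].min(0).round(),V[k].max(0).round())
E
```

```text
ft_force: [0.4, -0.3, -0.9]
t 13.67 pos [0.4505 0.0739 0.3409] 
R [[-0.028, 0.86, 0.51], [0.999, 0.013, 0.033], [0.022, 0.511, -0.859]] 
q [ 0.558  0.272 -1.023  2.229  1.069  0.452 -1.279] F [ 0.4 -0.3 -0.9] w 0.0
tip deck [-88.5  42.6 192.2]
[-90,165,190] tool delta [122. -10.   0.]
[-6,165,160] tool delta [ 4. 57. 69.]
pot lid [-0.2482406  56.96400044 63.77198305] [-32.24045302  25.3610507   58.10310651] [32.02357759 97.47862739 69.69696645] 329
95 21 [  1. 125. 103.] [ -7. 121.  96.] [  9. 129. 108.]
110 30 [  2. 121. 118.] [ -8. 118. 110.] [ 10. 129. 125.]
125 19 [  3. 119. 130.] [ -8. 114. 125.] [  9. 124. 139.]
140 34 [  2. 107. 149.] [ -9. 103. 140.] [  9. 120. 155.]
155 36 [  2. 109. 163.] [-10. 101. 155.] [ 12. 116. 170.]
170 34 [  3. 106. 177.] [ -9. 102. 171.] [ 11. 115. 185.]
185 38 [  3. 103. 192.] [ -9.  98. 185.] [ 11. 114. 200.]
200 48 [  1. 104. 207.] [-11.  95. 200.] [ 11. 114. 212.]
```

View pics/s4.png

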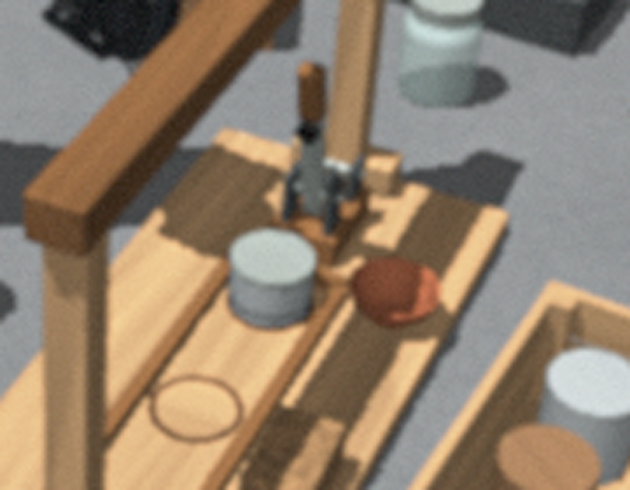

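The enlarged crop shows the pot at (272,278) against the cleat and the lever upright at (312,140). The ring at (195,405) is the pot's old start mark. Pot and lever fit the model, so I'm moving to behind the lever.

```bash
C="python3 -m crank"
$C '{"fingers":[0,0,0,0,0,0],"slide":[[122,-10,0],[122,-10,0],[122,-10,0],[122,-10,0],[122,-10,0],[122,-10,0]],"roll":[0,0,0,0,0,0]}'|grep -E "ft"
python3 dl.py "[-6,163,160]" "[-6,140,160]"
```

```text
ft_force: [-0.1, 0.4, 0.1]
t 14.22 pos [0.4384 0.1937 0.3347] 
R [[-0.027, 0.863, 0.505], [0.999, 0.013, 0.031], [0.02, 0.506, -0.863]] 
q [ 0.201  0.342 -1.005  2.175  1.164  0.66  -1.615] F [-0.1  0.4  0.1] w 0.0
tip deck [-91.6 162.7 185.5]
[-6,163,160] tool delta [ 5. 61. 65.]
[-6,140,160] tool delta [-23.   1.   0.]
```

```bash
C="python3 -m crank"
$C '{"fingers":[0,0,0,0,0],"slide":[[1,20,22],[3,40,43],[5,61,65],[5,61,65],[5,61,65]],"roll":[0,0,0,0,0]}'|grep -E "ft"
$C '{"fingers":[0,0,0],"slide":[[-8,0,0],[-16,1,0],[-23,1,0]],"roll":[0,0,0]}'|grep -E "ft"
python3 dl.py "[-6,132,160]" "[-3,111,158]" "[0,84,151]" "[3,59,135]" "[6,40,111]" "[8,35,91]"
```

```text
ft_force: [-1.2, 0.3, 0.5]
ft_force: [0.4, -0.5, 0.3]
t 14.88 pos [0.5245 0.1769 0.3114] 
R [[-0.025, 0.861, 0.507], [0.999, 0.012, 0.03], [0.02, 0.508, -0.861]] 
q [ 0.209  0.486 -0.924  2.052  1.259  0.663 -1.546] F [ 0.4 -0.5  0.3] w 0.0
tip deck [ -6.8 138.6 162.4]
[-6,132,160] tool delta [-7. -0.  3.]
[-3,111,158] tool delta [-21.   3.   4.]
[0,84,151] tool delta [-27.   1.   8.]
[3,59,135] tool delta [-25.  -4.  16.]
[6,40,111] tool delta [-19.  -8.  22.]
[8,35,91] tool delta [-5. -8. 18.]
```

```bash
C="python3 -m crank"
$C '{"fingers":[0,0,0,0],"slide":[[-7,0,3],[-14,1,4],[-21,2,6],[-28,3,7]],"roll":[0,0,0,0]}'|grep -E "ft"
$C '{"fingers":[0,0,0,0],"slide":[[-7,0,2],[-14,1,4],[-21,1,6],[-27,1,8]],"roll":[0,0,0,0]}'|grep -E "ft"
python3 dl.py "[3,59,135]" "[6,40,111]" "[8,35,91]"
python3 -c "
from h import *
p,d=env.grab_frame('scene');cv2.imwrite('pics/s5.png',cv2.resize(p[190:330,290:470,::-1],None,fx=3.5,fy=3.5,interpolation=2))"
```

```text
ft_force: [-3.5, 10.0, -4.7]
ft_force: [-1.3, 9.6, 1.6]
t 15.55 pos [0.5367 0.126  0.3   ] 
R [[-0.031, 0.861, 0.508], [0.999, 0.014, 0.037], [0.025, 0.509, -0.861]] 
q [ 0.31   0.492 -0.903  2.076  1.295  0.581 -1.487] F [-1.3  9.6  1.6] w -0.0
tip deck [  1.4  88.1 151.1]
[3,59,135] tool delta [-29.  -5.  15.]
[6,40,111] tool delta [-19.  -9.  22.]
[8,35,91] tool delta [-5. -8. 18.]
```

View pics/s5.png

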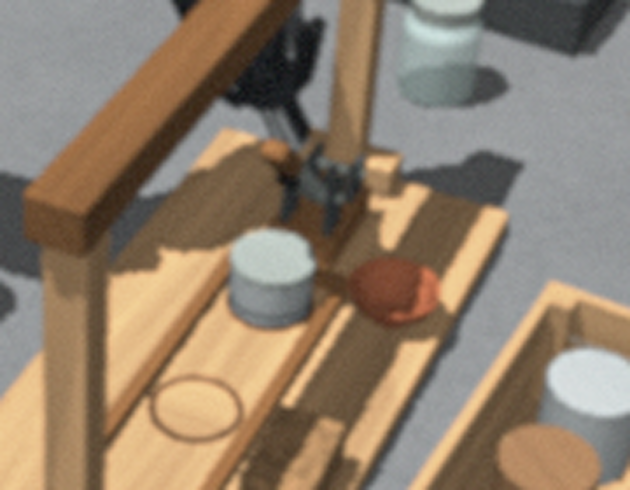

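The lever at (280,155) is swinging over under the fingers and the pot hasn't moved. I'll keep following the arc.

```bash
C="python3 -m crank"
$C '{"fingers":[0,0,0,0],"slide":[[-8,-1,3],[-16,-2,7],[-23,-3,11],[-29,-5,15]],"roll":[0,0,0,0]}'|grep -E "ft"
$C '{"fingers":[0,0,0,0],"slide":[[-6,-2,5],[-11,-4,11],[-15,-6,16],[-19,-9,22]],"roll":[0,0,0,0]}'|grep -E "ft"
python3 dl.py "[8,35,95]" "[8,35,91]"
```

```text
ft_force: [1.2, 5.5, 2.0]
ft_force: [0.3, 1.5, 0.1]
t 16.27 pos [0.5453 0.0768 0.2596] 
R [[-0.026, 0.861, 0.508], [0.999, 0.012, 0.032], [0.021, 0.509, -0.861]] 
q [ 0.356  0.544 -0.831  2.118  1.471  0.508 -1.575] F [0.3 1.5 0.1] w 0.0
tip deck [  5.8  37.4 110.7]
[8,35,95] tool delta [-3. -6. 15.]
[8,35,91] tool delta [-0. -2.  3.]
```

```bash
C="python3 -m crank"
$C '{"fingers":[0,0,0],"slide":[[-1,-2,5],[-2,-4,10],[-3,-6,15]],"roll":[0,0,0]}'|grep -E "ft"
$C '{"fingers":[0,0],"slide":[[0,-1,2],[0,-2,4]],"roll":[0,0]}'|grep -E "ft"
python3 dl.py
python3 -c "
from h import *
p,d=env.grab_frame('scene');cv2.imwrite('pics/s6.png',cv2.resize(p[190:330,290:470,::-1],None,fx=3.5,fy=3.5,interpolation=2))"
```

```text
ft_force: [-0.3, 1.1, 1.6]
ft_force: [-8.4, -3.9, 14.9]
t 16.68 pos [0.548  0.0739 0.2388] 
R [[-0.025, 0.862, 0.507], [0.999, 0.011, 0.03], [0.02, 0.508, -0.861]] 
q [ 0.342  0.583 -0.81   2.128  1.57   0.512 -1.661] F [-8.4 -3.9 14.9] w 0.0
tip deck [ 8.1 34.  89.8]
```

View pics/s6.png

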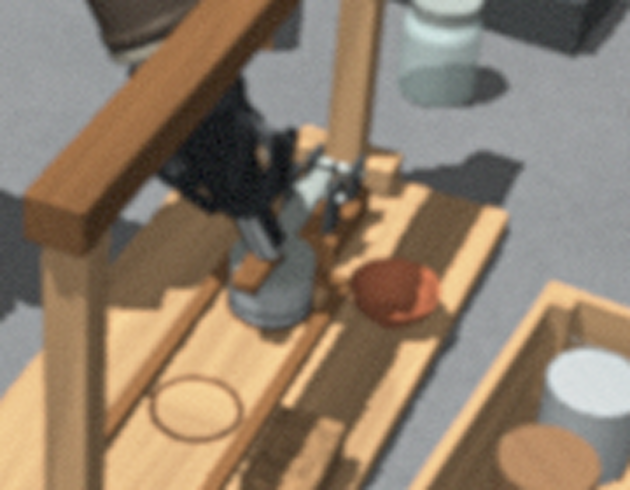

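The lever lies level on the lid at about (262,270) with the fingers still pressing at 15 N. I'll withdraw along the tool axis and check that it holds.

```bash
C="python3 -m crank"
$C '{"fingers":[0,0,0,0,0,0,0,0],"slide":[[0,1,-5],[0,0,-20],[0,0,-50],[0,0,-85],[0,0,-125],[0,0,-150],[0,0,-150],[0,0,-150]],"roll":[0,0,0,0,0,0,0,0]}'|grep -E "ft"
python3 dl.py
python3 - <<'E'
from h import *
from ik import DR,DC
p,d=env.grab_frame('scene');cv2.imwrite('pics/s7.png',cv2.resize(p[190:330,290:470,::-1],None,fx=3.5,fy=3.5,interpolation=2))
V=DR.inv().apply((world('scene',d)-DC).reshape(-1,3)).reshape(480,640,3)*1000
for y in range(0,130,15):
    k=(abs(V[...,0])<9)&(V[...,1]>=y)&(V[...,1]<y+15)&(V[...,2]>70)&(V[...,2]<200)
    if k.sum()>2:print(y,k.sum(),np.median(V[k],0).round(),V[k].max(0).round())
E
```

```text
ft_force: [0.3, -0.4, -0.2]
t 17.4 pos [0.4719 0.0696 0.3695] 
R [[-0.025, 0.86, 0.51], [1.0, 0.011, 0.029], [0.019, 0.51, -0.86]] 
q [ 0.625  0.271 -1.074  2.148  0.923  0.503 -1.099] F [ 0.3 -0.4 -0.2] w 0.0
tip deck [-67.6  35.9 220.8]
0 45 [-1.  5. 84.] [ 9. 15. 88.]
15 28 [ 1. 23. 85.] [ 9. 30. 90.]
30 19 [ 0. 36. 86.] [ 9. 43. 88.]
45 26 [ 3. 54. 84.] [ 9. 60. 88.]
60 26 [ 1. 67. 83.] [ 8. 75. 86.]
75 27 [ 2. 82. 83.] [ 9. 89. 87.]
90 22 [ 1. 97. 83.] [  9. 103.  85.]
105 28 [  2. 111.  83.] [  9. 118.  86.]
120 24 [  1. 125.  83.] [  9. 134.  87.]
```

View pics/s7.png

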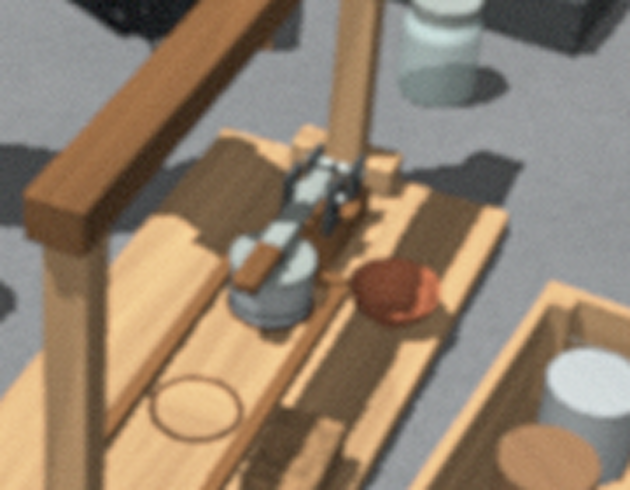

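The lever stays level by itself on the lid (its back is about 85 mm high all along). The pot at (272,280) stands at the cleat, the dish is untouched and the robot is clear.

```bash
python3 -c "
from bench import env;print(env.job_done())"
```

```text
the job is handed in; nothing more can be done
None
```

The pot was slid along the channel to the cleat, and the clamp lever was pushed over until it stayed shut on the lid by itself; the job was handed in at about 17.5 s with the robot clear of everything.

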